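# Click the cut counter round to zero

### The job

A new batch is starting: bring the green cut counter to zero. With a fingertip flick the top of its lobed thumbwheel forward, the way the white arrows point (away from the robot), one click at a time and letting it settle after each, until the red lobe stands uppermost; stop there, do not run past it. Do not lift, tip or shove the counter, and leave everything else lying where it is.

Things in the scene. Friction and masses are not known exactly. Their poses are not given: they have to be found in the camera images.
- tally: Cut counter: green frame standing loose on the desk, 1.7 kg. Base plate 190 (x) x 120 (y) x 14 mm; two upright cheeks, 64 mm wide in x, from y = 28 to 34 mm on either side, rounded tops at z = 110 with a white mark, carry a thumbwheel between them. Origin: centre of the underside, z up, x forward: away from the robot (within 30 degrees), as the white arrows on the base plate point.
- wheel (a joint): Turn of the thumbwheel, rad: 0 = red lobe uppermost, growing as the wheel's top moves forward. A spring click stop holds it at every multiple of 0.785 (a lobe uppermost). It takes about 4 N at a lobe to move it; past half a click it snaps on into the next by itself. It starts two, three or four clicks before zero (rarely poised half-way between two of these; a touch then lets it snap). It turns both ways.
- axle (a point): Centre of the thumbwheel, on its axle, 78 mm above the counter's underside; axes as the counter's, the axle along y. The wheel: black hub of radius 40 mm, 22 mm wide (y = -11 to 11), with eight lobes like thick teeth, 45 degrees apart, each 9 mm thick, 22 mm wide, round-ended, reaching to radius 66 mm. The gap between two lobes is 42 mm wide at the tips, 22 mm at the hub.
- red_lobe (a point): Middle of the outer end of the wheel's one red lobe (the other seven are grey), 66 mm from the axle; uppermost, it is 144 mm above the desk. Its z axis points outward along the lobe.
- pencil: flat red carpenter's pencil, 17x163x8 mm, lying loose near the counter; bystander. Origin at the centre of its underside.
- stick_1: pale wooden strip, 14x180x11 mm, lying loose near the counter; bystander. Origin at the centre of its underside.
- stick_2: pale wooden strip, 14x160x11 mm, lying loose near the counter; bystander. Origin at the centre of its underside.
- pincers: red-handled pincers, 61x201x16 mm, lying loose near the counter; bystander. Origin at the centre of its underside.
- folding_rule: yellow folded rule, 18x235x16 mm, lying loose near the counter; bystander. Origin at the centre of its underside.
- offcut_1: small brown board offcut, 60x120x18 mm, lying loose near the counter; bystander. Origin at the centre of its underside.
Not all that is in view belongs to the job. Of the things that look like the tally, the larger one is meant.

How it is judged:
On the way:
1. the wheel has been clicked forward and rests one click before zero (value of joint wheel between -0.98175 and -0.58905 rad), for 0.2 s.
At the end, for the whole second after the job is handed in: The red lobe is uppermost (wheel within 0.12 rad of 0) and at rest; the counter stands flat and at rest within 30 mm of where it stood (value of joint wheel between -0.12 and 0.12 rad and velocity of joint wheel between -0.2 and 0.2 rad/s and distance of tally from where it was at the start of the episode below 0.03 m and angle between tally's own z axis and vertical below 0.05 rad and linear speed of tally below 0.02 m/s); the robot touches nothing.
It fails at once if the wheel was run past zero (value of joint wheel above 0.3927 rad).
It fails at once if the wheel was wound backward instead of forward (value of joint wheel below -3.61284 rad).
It fails at once if the counter was shoved more than 30 mm, lifted or tipped (distance of tally from where it was at the start of the episode above 0.03 m or angle between tally's own z axis and vertical above 0.15 rad or height (world z) of tally above 0.012 m).
It fails at once if another thing was moved more than 30 mm or lifted (distance of any of pencil, stick_1, stick_2, pincers, folding_rule, offcut_1 from where it was at the start of the episode above 0.03 m).
It also fails if it takes over 64 s, if anything falls off the work surface, if the arm or the gripper's body presses on something with over 40 N, if the wrist force passes 120 N, or if a joint passes its speed limit or range.

### The arm

A 7-joint arm with a two-finger parallel gripper is mounted at the origin on a cart in front of the work surface, level with it; the furniture and walls round the work are solid. World frame = base frame: x ahead of the robot, y to its left, z up, the work surface at z = 0. Lengths are in m, angles in rad, forces in N, time in s.
With the tool pointing down it reaches from about 0.4 to 0.875 m from the base axis. Payload 19.3 kg.
Tool frame: the origin (TCP) lies at the very end of the fingers, on their centre line; the grasp point (between the pads) lies 19 mm behind it; y points along the fingers, x is the direction in which the jaws open and shut, and the axes are right-handed (so a half turn about y gives the same grasp; the last joint's range is limited). The gripper opens to 85 mm and grips with 20 to 120 N. Pads are 22 mm wide; open, the fingers measure 114 mm over their backs; the gripper's body (76 mm by 85 mm) begins 54 mm behind the grasp point. The pads swing forward as they close: fully open they stand 13 mm farther back than shut.
Start: joints at [-1.341, 0.521, -0.036, 1.599, 0.021, 1.021, -0.113], TCP at [0.185, 0.597, 0.231] pointing down, gripper open.
Joint ranges: [-2.91, 2.91], [-0.3, 2.13], [-1.5, 1.42], [0.17, 2.43], [-1.26, 4.41], [0.16, 1.93], [-2.52, 2.52]. Speed limits (rad/s): [1.89, 1.89, 2.39, 2.39, 3.01, 3.01, 3.01].

### API

Orientations are given as [roll, pitch, yaw] about the fixed x, y, z axes, in that order (R = Rz(yaw) Ry(pitch) Rx(roll)).
In Python, from workcell import bot gives the robot as it stands. The module is installed in compiled form; this text tells all that it offers.
- The arm moves only by the shell command python3 -m crank 'ROWS' [FORCE]. ROWS is JSON, a list of rows, each an object of numbers: "hand": the closure, from 0 (fully open) to 1 (shut); "dx", "dy", "dz": the shift along the tool's x, y, z in mm; "yaw": the turn about the tool's y in rad. In form: [{"hand": .., "dx": .., "dy": .., "dz": .., "yaw": ..}, ...]. A call has 1 to 12 rows; each row is the pose to reach, as a shift and turn from the pose commanded when the call began, along the tool's axes at that moment; what a row does not reach only later rows make up. A row lasts 1/12 s, in which the tool goes at most 41.7 mm and 7.16 degrees, less where a joint would pass 70% of its speed; a pose out of reach is approached as far as the arm can. A call with a gripper value outside its range is refused whole. The fingers move at their own pace and stop on an object; FORCE is the grip in N (left out, the last holds). Time passes only in rows, so rows that repeat a pose let the fingers close. It gives the time, the measured TCP pose, the force and the opening at its end, in the units of the state.
- bot.observe(): the state, without advancing time (a new reading comes with each control period).
- bot.grab_frame(name): name is "scene" or "top"; returns the picture (480x640x3 uint8, red, green, blue); there is no depth.
- bot.camera_info(name): a dict with "fx", "fy", "cx", "cy" (pixels), "rvec" (rotation vector, rad) and "tvec" (3), from world to camera coordinates, as OpenCV has them. Camera axes: x right, y down, z forward; pixel columns grow to the right and rows downward; lengths in m; the calibration is good to about 2 mm. A picture is of the moment at which its call begins. camera_info takes no time and is no camera call.
- bot.job_done(): hands the job in, once; it reports no verdict.
The state is a dict: "clock": time; "qpos": joint angles; "qd": joint speeds; "joint_efforts": joint torques, N m; "position": TCP position; "tool_rot": TCP orientation; "force": force on the tool from outside, world axes, zero at the start; "moment": the same for the moment, N m; "grip_width": finger opening in m.
Only numpy, scipy, OpenCV 4.12 (cv2) and the standard library are available. Lean on these libraries where they do the work, as an engineer would, in place of code of your own. Each camera call takes 0.05 s, during which the arm holds its last target.

## Working session

There is one attempt and no reset: what is moved stays moved. The work goes in short steps, Python scripts to look and compute and a shell command to move; the robot and the scene stay as the last step left them, time stands still between calls to the robot, and variables do not carry over. Pictures are saved under pics/ and viewed, and the job is handed in when it is done.

```bash
mkdir -p pics; python3 - <<'E'
from workcell import bot
import cv2
s=bot.observe();print({k:s[k] for k in('clock','position','tool_rot','force','grip_width')})
for n in('scene','top'):
    cv2.imwrite(f'pics/{n}0.png',cv2.cvtColor(bot.grab_frame(n),cv2.COLOR_RGB2BGR));print(n,bot.camera_info(n))
E
```

```text
{'clock': 0.0, 'position': array([0.18453566, 0.59680441, 0.23074164]), 'tool_rot': array([-1.57089699e+00,  1.07930399e-03,  1.27100779e+00]), 'force': array([ 1.03907544, -0.45227115,  0.74733993]), 'grip_width': 0.08509956937364753}
scene {'fx': 599.32000425589, 'fy': 599.32000425589, 'cx': 325.65253237549763, 'cy': 233.3555046464605, 'rvec': array([ 2.01212314, -0.45765626,  0.30687152]), 'tvec': array([-0.51676816,  0.23562228,  1.51801387])}
top {'fx': 605.6353511312535, 'fy': 605.6353511312535, 'cx': 317.56822201099453, 'cy': 235.82535575886422, 'rvec': array([ 2.1099664 , -2.15439899,  0.17890916]), 'tvec': array([0.08077153, 0.60670741, 1.57696123])}
```

View pics/scene0.png

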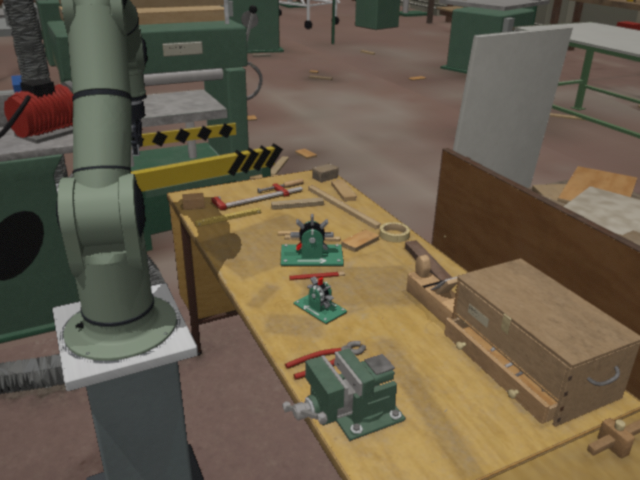

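View pics/top0.png

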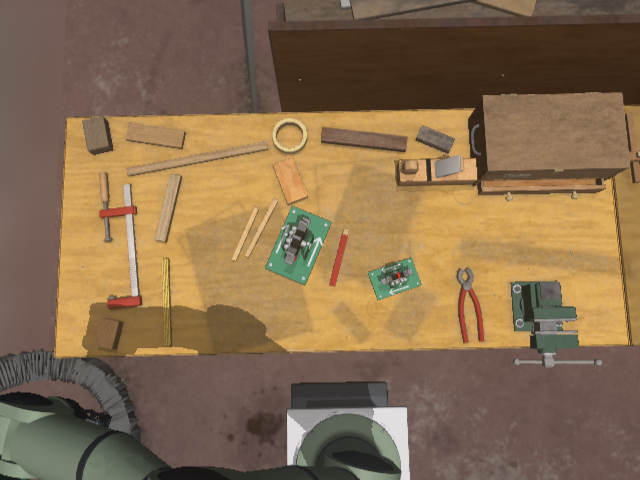

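Candidates are two green counters: A at top (298,245) / scene (312,248), and B at top (395,279) / scene (320,300). A is the larger one, so it fits the description. I'll confirm this with an enlarged crop and measure it.

```bash
cat > h.py <<'E'
import cv2,numpy as np
from workcell import bot
def cam(n):
    c=bot.camera_info(n);R=cv2.Rodrigues(np.array(c['rvec']))[0];t=np.array(c['tvec'])
    K=np.array([[c['fx'],0,c['cx']],[0,c['fy'],c['cy']],[0,0,1]]);return K,R,t
def ray(n,u,v):
    K,R,t=cam(n);return -R.T@t, R.T@np.linalg.solve(K,[u,v,1])
def plane(n,u,v,z):
    o,d=ray(n,u,v);return o+d*(z-o[2])/d[2]
def proj(n,p):
    K,R,t=cam(n);q=K@(R@np.array(p)+t);return q[:2]/q[2]
E
python3 - <<'E'
from h import *
a=cv2.imread('pics/top0.png');b=cv2.imread('pics/scene0.png')
A=cv2.resize(a[195:295,250:350],(600,600),interpolation=cv2.INTER_CUBIC)
cv2.imwrite('pics/cropA.png',A)
cv2.imwrite('pics/cropB.png',cv2.resize(b[200:280,260:360],(800,640),interpolation=cv2.INTER_CUBIC)[:600])
hsv=cv2.cvtColor(a,cv2.COLOR_BGR2HSV)
m=cv2.inRange(hsv,(65,90,50),(90,255,255))
m=cv2.morphologyEx(m,cv2.MORPH_CLOSE,np.ones((9,9)))
for c in cv2.findContours(m,0,2)[0]:
    if cv2.contourArea(c)<300: continue
    r=cv2.minAreaRect(c);bx=cv2.boxPoints(r)
    P=np.array([plane('top',*q,.014) for q in bx]);print(r,'\n',P.round(4),[np.linalg.norm(P[i]-P[i-1]).round(4) for i in range(4)],P.mean(0).round(4))
E
```

```text
((394.40869140625, 278.3819580078125), (28.17416763305664, 45.35239028930664), 70.70995330810547) 
 [[ 0.5103 -0.0681  0.014 ]
 [ 0.5489 -0.1864  0.014 ]
 [ 0.4757 -0.2083  0.014 ]
 [ 0.4376 -0.0907  0.014 ]] [np.float64(0.0761), np.float64(0.1245), np.float64(0.0764), np.float64(0.1236)] [ 0.4931 -0.1384  0.014 ]
((297.97650146484375, 244.80587768554688), (42.49224090576172, 67.4734115600586), 22.833650588989258) 
 [[0.5296 0.2125 0.014 ]
 [0.7017 0.1387 0.014 ]
 [0.6528 0.0312 0.014 ]
 [0.4824 0.1064 0.014 ]] [np.float64(0.1161), np.float64(0.1872), np.float64(0.1182), np.float64(0.1863)] [0.5916 0.1222 0.014 ]
```

View pics/cropA.png

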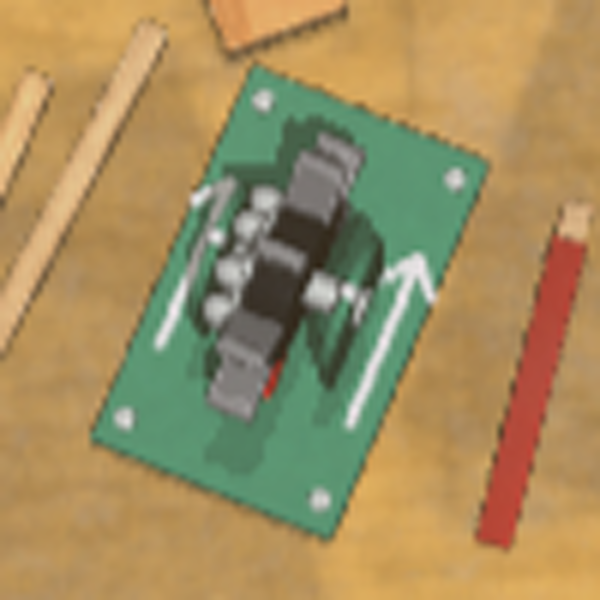

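View pics/cropB.png

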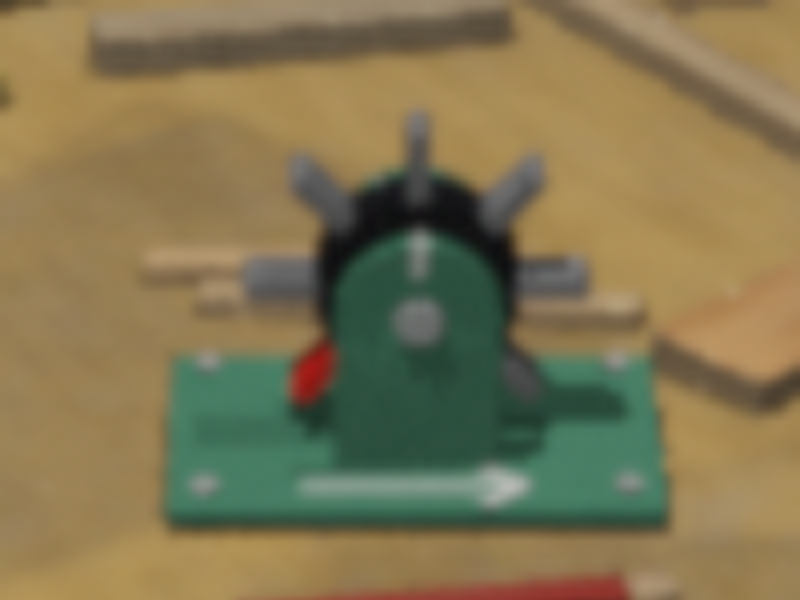

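Crop confirms A: plate measures about 187x117 mm (B is only 124x76). Forward yaw is about -0.405. The red lobe (scene crop, (312,375)) is rear-low, 135° before top, so it needs three clicks. Next I check the projection of the axle and lobe tops.

```bash
python3 - <<'E'
from h import *
c=np.array([.5916,.1222]);y=-.405;f=np.array([np.cos(y),np.sin(y),0]);l=np.array([-f[1],f[0],0]);z=np.array([0,0,1])
o=np.array([*c,0])
for n,(x0,y0,k) in {'top':(250,195,6),'scene':(260,200,8)}.items():
    im=cv2.imread(f'pics/{n}0.png')[y0:y0+(100 if n=='top' else 75),x0:x0+100];im=cv2.resize(im,None,fx=k,fy=k,interpolation=cv2.INTER_CUBIC)
    pts=[o+.078*z-.034*l-.00*f]+[o+.078*z+.066*(np.cos(a)*z+np.sin(a)*f) for a in np.radians([0,45,-45,90,-90,-135])]+[o+.014*z+sx*.095*f+sy*.06*l for sx in(-1,1) for sy in(-1,1)]
    for p in pts:
        u=(proj(n,p)-[x0,y0]+.5)*k;cv2.drawMarker(im,tuple(int(v) for v in u),(255,0,255),0,14,2)
    cv2.imwrite(f'pics/chk_{n}.png',im)
E
```

```text
(no output)
```

View pics/chk_top.png

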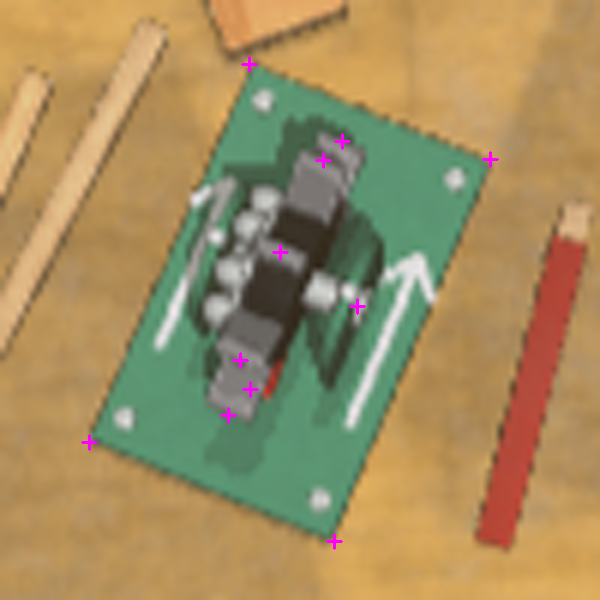

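View pics/chk_scene.png

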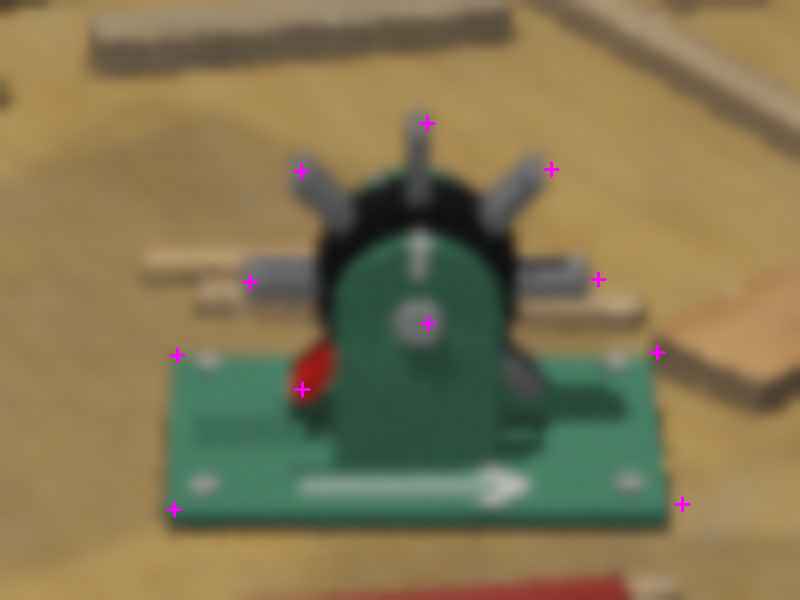

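```bash
python3 -m crank '[{"hand":1,"dx":-26,"dy":0,"dz":-40,"yaw":0.1},{"hand":1,"dx":-52,"dy":0,"dz":-80,"yaw":0.1},{"hand":1,"dx":-80,"dy":0,"dz":-120,"yaw":0.1},{"hand":1,"dx":-100,"dy":0,"dz":-150,"yaw":0.1},{"hand":1,"dx":-120,"dy":0,"dz":-180,"yaw":0.1},{"hand":1,"dx":-140,"dy":0,"dz":-210,"yaw":0.1},{"hand":1,"dx":-160,"dy":0,"dz":-240,"yaw":0.1},{"hand":1,"dx":-180,"dy":0,"dz":-270,"yaw":0.1},{"hand":1,"dx":-200,"dy":0,"dz":-300,"yaw":0.1},{"hand":1,"dx":-200,"dy":0,"dz":-300,"yaw":0.1}]' 40
```

```text
clock: 0.93
position: [0.4163, 0.3114, 0.2313]
tool_rot: [-1.573, 0.001, 1.163]
force: [1.2, -0.2, 0.6]
grip_width: 0.0001
```

The projected markers agree with both views to within 1–2 px. The scene view puts the counter about 2–3 mm farther back. The lobe is upright (seated), three clicks before zero.

```bash
cat >> h.py <<'E'
C=np.array([.590,.1228,.078]);Y=-.405
F=np.array([np.cos(Y),np.sin(Y),0]);L=np.array([-F[1],F[0],0])
def rel():
    p=np.array(bot.observe()['position'])-C;return (1e3*np.array([p@F,p@L,p[2]])).round(1)
def shift(fwd,left,up):
    from scipy.spatial.transform import Rotation as S
    s=bot.observe();R=S.from_euler('xyz',s['tool_rot']).as_matrix()
    t=C+(fwd*F+left*L)/1e3;t[2]+=up/1e3
    return (1e3*R.T@(t-s['position'])).round(1)
E
python3 -c "
from h import *
print(rel(),shift(-35,0,105))"
```

```text
[-234.   104.9  153.3] [-104.3   48.9 -199.1]
```

```bash
python3 -m crank '[{"hand":1,"dx":-15,"dy":7,"dz":-30,"yaw":0},{"hand":1,"dx":-30,"dy":14,"dz":-60,"yaw":0},{"hand":1,"dx":-45,"dy":21,"dz":-90,"yaw":0},{"hand":1,"dx":-60,"dy":28,"dz":-120,"yaw":0},{"hand":1,"dx":-75,"dy":35,"dz":-150,"yaw":0},{"hand":1,"dx":-90,"dy":42,"dz":-175,"yaw":0},{"hand":1,"dx":-104,"dy":48,"dz":-199,"yaw":0},{"hand":1,"dx":-104,"dy":48,"dz":-199,"yaw":0},{"hand":1,"dx":-104,"dy":48,"dz":-199,"yaw":0}]'
python3 - <<'E'
from h import *
print(rel(),shift(-35,0,54))
for n,(x0,y0) in {'top':(230,160),'scene':(230,110)}.items():
    im=cv2.cvtColor(bot.grab_frame(n),cv2.COLOR_RGB2BGR)
    cv2.imwrite(f'pics/app_{n}.png',cv2.resize(im[y0:y0+150,x0:x0+160],None,fx=4,fy=4,interpolation=cv2.INTER_CUBIC))
E
```

```text
clock: 1.68
position: [0.5552, 0.1427, 0.1826]
tool_rot: [-1.57, 0.001, 1.168]
force: [-0.2, 1.2, -0.4]
grip_width: 0.0001
[-39.8   4.6 104.6] [-4.5 50.6 -4.8]
```

View pics/app_scene.png

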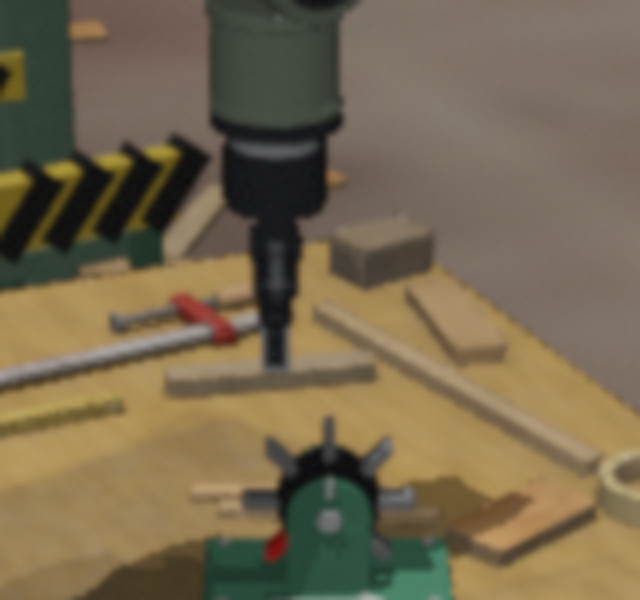

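View pics/app_top.png

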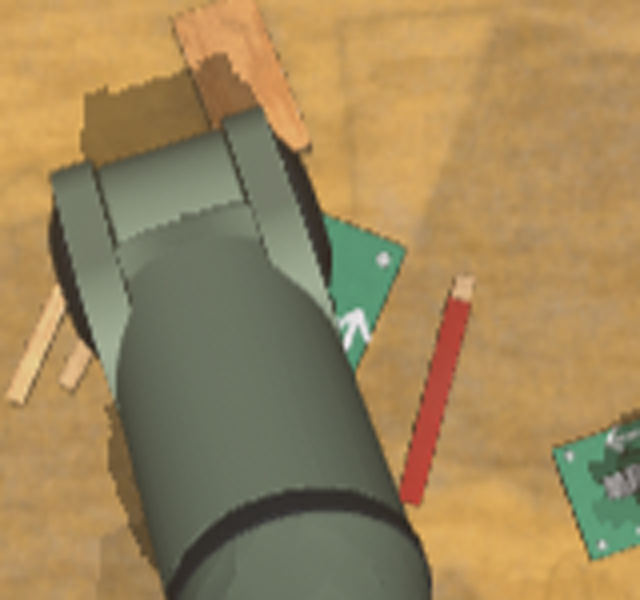

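The scene view shows the shut fingertips at (299,202), behind and above the upright lobe at (312,215). I check that against the projected TCP.

```bash
python3 -c "
from h import *
print(rel(),proj('scene',bot.observe()['position']),shift(-35,0,54))"
```

```text
[-41.3   6.3 105.2] [298.41981672 202.19519586] [-6.4 51.2 -6.3]
```

TCP and picture agree. Now I descend.

```bash
python3 -m crank '[{"hand":1,"dx":-5,"dy":10,"dz":-5,"yaw":0},{"hand":1,"dx":-5,"dy":20,"dz":-5,"yaw":0},{"hand":1,"dx":-5,"dy":30,"dz":-5,"yaw":0},{"hand":1,"dx":-5,"dy":40,"dz":-5,"yaw":0},{"hand":1,"dx":-5,"dy":50,"dz":-5,"yaw":0},{"hand":1,"dx":-5,"dy":50,"dz":-5,"yaw":0},{"hand":1,"dx":-5,"dy":50,"dz":-5,"yaw":0}]'
python3 - <<'E'
from h import *
print([rel() for _ in range(2)],shift(-35,0,54), shift(29,0,54))
im=cv2.cvtColor(bot.grab_frame('scene'),cv2.COLOR_RGB2BGR);print(rel())
cv2.imwrite('pics/down.png',cv2.resize(im[190:270,260:360],None,fx=7,fy=7,interpolation=cv2.INTER_CUBIC))
E
```

```text
clock: 2.37
position: [0.5572, 0.1376, 0.1326]
tool_rot: [-1.57, 0.001, 1.171]
force: [0.3, -0.0, -0.6]
grip_width: 0.0002
[array([-36. ,   0.7,  54.6]), array([-36. ,   0.7,  54.6])] [-0.7  0.6 -0.9] [ -1.1   0.5 -64.9]
[-35.6   0.9  55.2]
```

View pics/down.png

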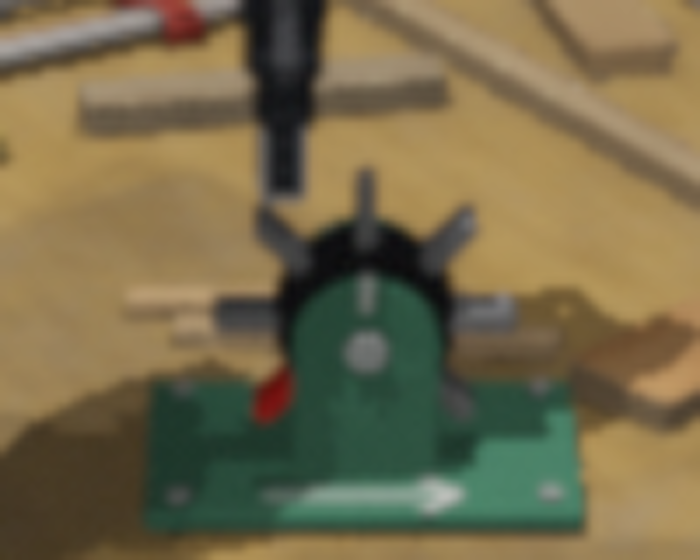

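The fingertip at crop (285,192) is 35 mm behind the top lobe, overlapping it by about 10 mm and clear of the rear lobe. Now the first flick, slowly. At this height contact is lost at roughly 35°, so it can't turn more than one click.

```bash
python3 -m crank '[{"hand":1,"dz":-10},{"hand":1,"dz":-18},{"hand":1,"dz":-22},{"hand":1,"dz":-26},{"hand":1,"dz":-30},{"hand":1,"dz":-34},{"hand":1,"dz":-38},{"hand":1,"dz":-42},{"hand":1,"dz":-46},{"hand":1,"dz":-50},{"hand":1,"dz":-54},{"hand":1,"dz":-58}]'
python3 - <<'E'
from h import *
im=cv2.cvtColor(bot.grab_frame('scene'),cv2.COLOR_RGB2BGR);print(rel())
cv2.imwrite('pics/f1.png',cv2.resize(im[190:270,260:360],None,fx=7,fy=7,interpolation=cv2.INTER_CUBIC))
E
```

```text
[-35.5   1.   55.5]$[0]: bad value
```

View pics/f1.png

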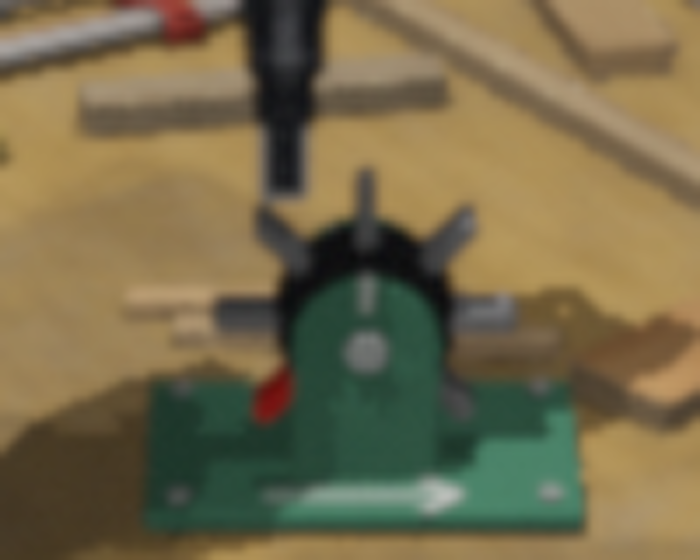

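The call was refused because each row needs every key, so nothing moved. I retry with full rows.

```bash
python3 -m crank '[{"hand":1,"dx":0,"dy":1,"dz":-10,"yaw":0},{"hand":1,"dx":0,"dy":1,"dz":-18,"yaw":0},{"hand":1,"dx":0,"dy":1,"dz":-22,"yaw":0},{"hand":1,"dx":0,"dy":1,"dz":-26,"yaw":0},{"hand":1,"dx":0,"dy":1,"dz":-30,"yaw":0},{"hand":1,"dx":0,"dy":1,"dz":-34,"yaw":0},{"hand":1,"dx":0,"dy":1,"dz":-38,"yaw":0},{"hand":1,"dx":0,"dy":1,"dz":-42,"yaw":0},{"hand":1,"dx":0,"dy":1,"dz":-46,"yaw":0},{"hand":1,"dx":0,"dy":1,"dz":-50,"yaw":0},{"hand":1,"dx":0,"dy":1,"dz":-54,"yaw":0},{"hand":1,"dx":0,"dy":1,"dz":-58,"yaw":0}]'
python3 - <<'E'
from h import *
im=cv2.cvtColor(bot.grab_frame('scene'),cv2.COLOR_RGB2BGR);print(rel())
cv2.imwrite('pics/f1b.png',cv2.resize(im[190:270,260:360],None,fx=7,fy=7,interpolation=cv2.INTER_CUBIC))
E
```

```text
clock: 3.47
position: [0.6115, 0.1148, 0.1323]
tool_rot: [-1.571, -0.0, 1.171]
force: [0.9, 0.3, -0.4]
grip_width: 0.0001
[23.6  1.  54.3]
```

View pics/f1b.png

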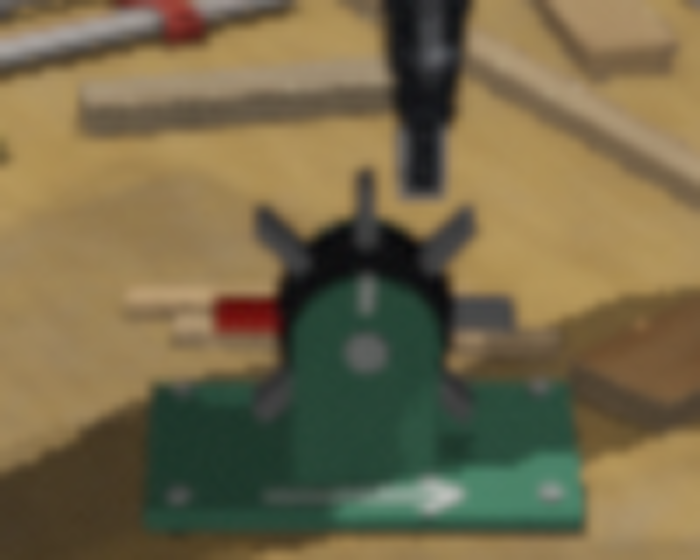

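One clean click: red now points straight rearward at crop (245,313), i.e. -90°, and the counter is unmoved. I lift over the lobe, go back and lower again.

```bash
python3 -m crank '[{"hand":1,"dx":0,"dy":-12,"dz":0,"yaw":0},{"hand":1,"dx":0,"dy":-24,"dz":0,"yaw":0},{"hand":1,"dx":0,"dy":-36,"dz":0,"yaw":0},{"hand":1,"dx":0,"dy":-36,"dz":0,"yaw":0},{"hand":1,"dx":0,"dy":-36,"dz":20,"yaw":0},{"hand":1,"dx":0,"dy":-36,"dz":40,"yaw":0},{"hand":1,"dx":0,"dy":-36,"dz":58,"yaw":0},{"hand":1,"dx":0,"dy":-36,"dz":58,"yaw":0},{"hand":1,"dx":0,"dy":-36,"dz":58,"yaw":0}]'
python3 -m crank '[{"hand":1,"dx":0,"dy":12,"dz":0,"yaw":0},{"hand":1,"dx":0,"dy":24,"dz":0,"yaw":0},{"hand":1,"dx":0,"dy":36,"dz":0,"yaw":0},{"hand":1,"dx":0,"dy":36,"dz":0,"yaw":0},{"hand":1,"dx":0,"dy":36,"dz":0,"yaw":0}]'
python3 -c "
from h import *
print(rel())"
```

```text
clock: 4.27
position: [0.5574, 0.1382, 0.1691]
tool_rot: [-1.571, -0.001, 1.172]
force: [1.2, -0.8, -0.4]
grip_width: 0.0001
clock: 4.68
position: [0.5577, 0.1372, 0.1319]
tool_rot: [-1.57, 0.001, 1.171]
force: [-0.9, 1.2, 0.0]
grip_width: 0.0001
[-35.4   0.5  53.9]
```

```bash
python3 -m crank '[{"hand":1,"dx":0,"dy":0,"dz":-10,"yaw":0},{"hand":1,"dx":0,"dy":0,"dz":-18,"yaw":0},{"hand":1,"dx":0,"dy":0,"dz":-22,"yaw":0},{"hand":1,"dx":0,"dy":0,"dz":-26,"yaw":0},{"hand":1,"dx":0,"dy":0,"dz":-30,"yaw":0},{"hand":1,"dx":0,"dy":0,"dz":-34,"yaw":0},{"hand":1,"dx":0,"dy":0,"dz":-38,"yaw":0},{"hand":1,"dx":0,"dy":0,"dz":-42,"yaw":0},{"hand":1,"dx":0,"dy":0,"dz":-46,"yaw":0},{"hand":1,"dx":0,"dy":0,"dz":-50,"yaw":0},{"hand":1,"dx":0,"dy":0,"dz":-54,"yaw":0},{"hand":1,"dx":0,"dy":0,"dz":-58,"yaw":0}]'
python3 - <<'E'
from h import *
im=cv2.cvtColor(bot.grab_frame('scene'),cv2.COLOR_RGB2BGR);print(rel())
cv2.imwrite('pics/f2.png',cv2.resize(im[190:270,260:360],None,fx=7,fy=7,interpolation=cv2.INTER_CUBIC))
E
```

```text
clock: 5.68
position: [0.6115, 0.1148, 0.1323]
tool_rot: [-1.571, -0.0, 1.171]
force: [0.3, -0.3, 0.4]
grip_width: 0.0001
[23.6  1.  54.3]
```

View pics/f2.png

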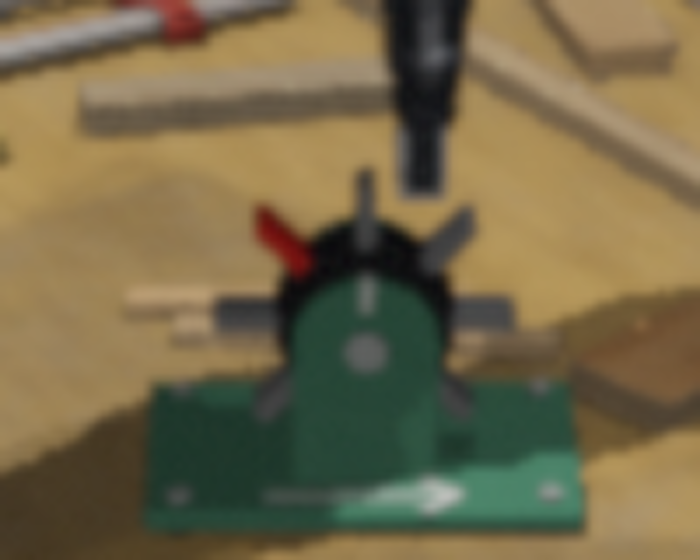

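The second click is done: red is at crop (280,238), -45°, one click before zero. I repeat the lift and return, which also gives it over 0.2 s of rest.

```bash
python3 -m crank '[{"hand":1,"dx":0,"dy":-12,"dz":0,"yaw":0},{"hand":1,"dx":0,"dy":-24,"dz":0,"yaw":0},{"hand":1,"dx":0,"dy":-36,"dz":0,"yaw":0},{"hand":1,"dx":0,"dy":-36,"dz":0,"yaw":0},{"hand":1,"dx":0,"dy":-36,"dz":20,"yaw":0},{"hand":1,"dx":0,"dy":-36,"dz":40,"yaw":0},{"hand":1,"dx":0,"dy":-36,"dz":58,"yaw":0},{"hand":1,"dx":0,"dy":-36,"dz":58,"yaw":0},{"hand":1,"dx":0,"dy":-36,"dz":58,"yaw":0}]'
python3 -m crank '[{"hand":1,"dx":0,"dy":12,"dz":0,"yaw":0},{"hand":1,"dx":0,"dy":24,"dz":0,"yaw":0},{"hand":1,"dx":0,"dy":36,"dz":0,"yaw":0},{"hand":1,"dx":0,"dy":36,"dz":0,"yaw":0},{"hand":1,"dx":0,"dy":36,"dz":0,"yaw":0}]'
python3 - <<'E'
from h import *
im=cv2.cvtColor(bot.grab_frame('scene'),cv2.COLOR_RGB2BGR);print(rel())
cv2.imwrite('pics/p3.png',cv2.resize(im[190:270,260:360],None,fx=7,fy=7,interpolation=cv2.INTER_CUBIC))
E
```

```text
clock: 6.48
position: [0.5574, 0.1383, 0.1691]
tool_rot: [-1.571, -0.001, 1.172]
force: [0.0, -0.4, 0.9]
grip_width: -0.0003
clock: 6.9
position: [0.5577, 0.1373, 0.132]
tool_rot: [-1.57, 0.001, 1.171]
force: [0.4, -0.0, 0.6]
grip_width: 0.0001
[-35.2   0.8  54.5]
```

View pics/p3.png

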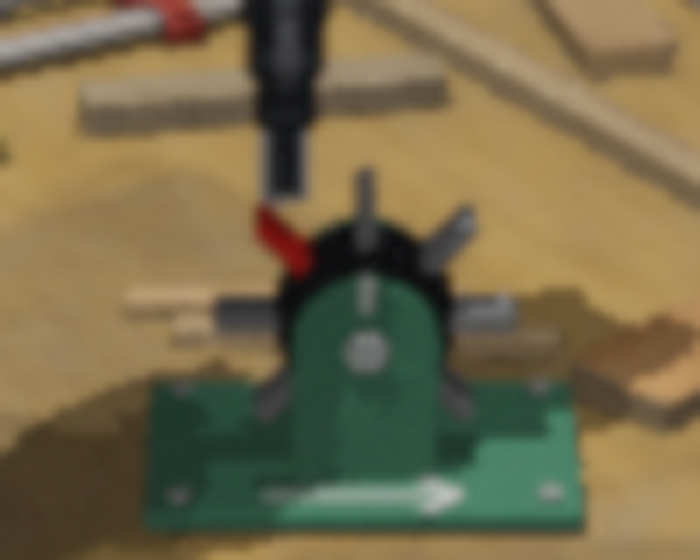

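The wheel is still seated one click before zero, with the fingertip behind the top lobe. Last flick.

```bash
python3 -m crank '[{"hand":1,"dx":0,"dy":0,"dz":-10,"yaw":0},{"hand":1,"dx":0,"dy":0,"dz":-18,"yaw":0},{"hand":1,"dx":0,"dy":0,"dz":-22,"yaw":0},{"hand":1,"dx":0,"dy":0,"dz":-26,"yaw":0},{"hand":1,"dx":0,"dy":0,"dz":-30,"yaw":0},{"hand":1,"dx":0,"dy":0,"dz":-34,"yaw":0},{"hand":1,"dx":0,"dy":0,"dz":-38,"yaw":0},{"hand":1,"dx":0,"dy":0,"dz":-42,"yaw":0},{"hand":1,"dx":0,"dy":0,"dz":-46,"yaw":0},{"hand":1,"dx":0,"dy":0,"dz":-50,"yaw":0},{"hand":1,"dx":0,"dy":0,"dz":-54,"yaw":0},{"hand":1,"dx":0,"dy":0,"dz":-58,"yaw":0}]'
python3 -m crank '[{"hand":1,"dx":0,"dy":-15,"dz":0,"yaw":0},{"hand":1,"dx":0,"dy":-30,"dz":0,"yaw":0},{"hand":1,"dx":0,"dy":-45,"dz":0,"yaw":0},{"hand":1,"dx":0,"dy":-60,"dz":0,"yaw":0},{"hand":1,"dx":0,"dy":-60,"dz":30,"yaw":0},{"hand":1,"dx":0,"dy":-60,"dz":60,"yaw":0},{"hand":1,"dx":0,"dy":-60,"dz":90,"yaw":0},{"hand":1,"dx":30,"dy":-60,"dz":120,"yaw":0},{"hand":1,"dx":60,"dy":-60,"dz":150,"yaw":0},{"hand":1,"dx":90,"dy":-60,"dz":180,"yaw":0},{"hand":1,"dx":90,"dy":-60,"dz":180,"yaw":0},{"hand":1,"dx":90,"dy":-60,"dz":180,"yaw":0}]'
python3 - <<'E'
from h import *
im=cv2.cvtColor(bot.grab_frame('scene'),cv2.COLOR_RGB2BGR);print(rel())
cv2.imwrite('pics/f3.png',cv2.resize(im[190:270,260:360],None,fx=7,fy=7,interpolation=cv2.INTER_CUBIC))
cv2.imwrite('pics/f3t.png',cv2.cvtColor(bot.grab_frame('top'),cv2.COLOR_RGB2BGR))
E
```

```text
clock: 7.95
position: [0.6115, 0.1148, 0.1324]
tool_rot: [-1.571, -0.0, 1.171]
force: [0.4, -0.1, 0.3]
grip_width: 0.0004
clock: 8.95
position: [0.4793, 0.2707, 0.1923]
tool_rot: [-1.57, -0.001, 1.176]
force: [0.7, -1.4, 0.3]
grip_width: -0.0001
[-158.4   90.8  114.3]
```

View pics/f3.png

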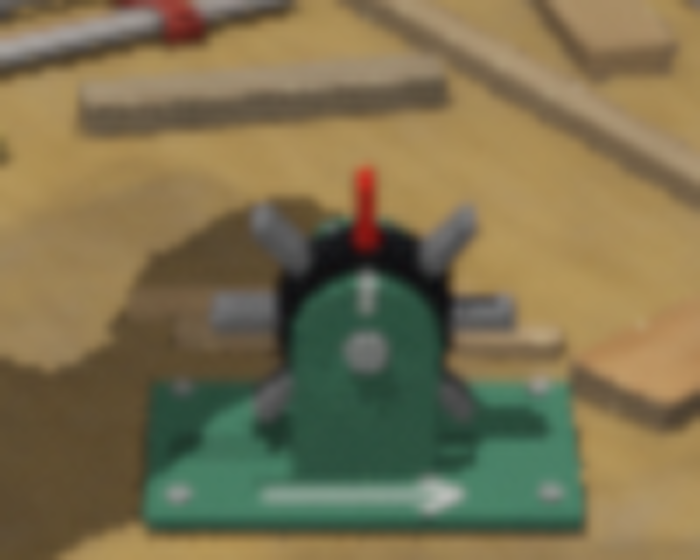

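View pics/f3t.png

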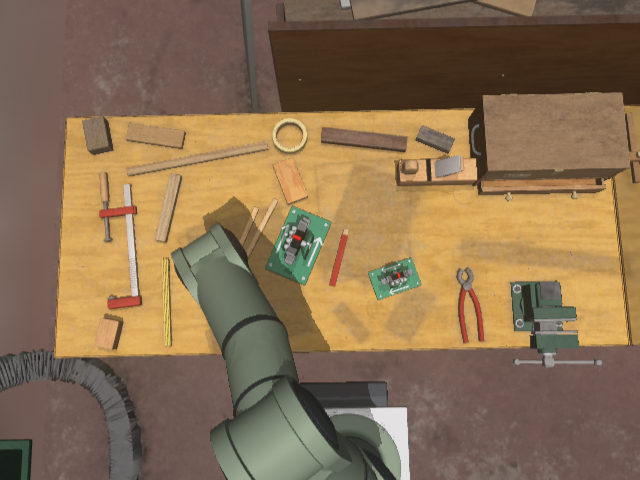

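The red lobe stands uppermost at crop (366,205), in line with the white mark. The counter is where it was at top (298,245), everything else looks undisturbed, and the arm is clear. I hand in.

```bash
python3 -c "
from workcell import bot
print(bot.job_done())"
```

```text
the job is handed in; nothing more can be done
None
```

The counter is at zero: I flicked the larger counter's wheel forward three clicks with the shut fingertips. It went from -135° to -90°, -45° and then 0, and I checked a picture after each click.

- **Wheel:** the last side view shows the red lobe upright, in line with the white mark. The wheel rested one click before zero for well over 0.2 s before the last flick.
- **Scene:** by eye in the last pictures, the counter stands where it was. Nothing else visible has shifted, though the arm partly hides the two sticks in the top view. The arm is well clear, and the force reading is at noise level.
- **Disagreements:** one move call was refused because its rows lacked some keys; nothing moved, and I re-sent it in full. The two views placed the counter about 2–3 mm apart, which made no difference to the flicks.
- **Time:** about 9 s of the 64 s were used. Handing in gave no verdict.

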